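# Poke the stuck paint block out of its palette

## Task

The blue paint block in the middle of the three-well palette is stuck. Hold the palette over the push-out stand, feel for its off-centre pin with the hole in the well's floor and press the palette gently down, never forcing it, until it sits on the stand's collar and the pin has poked the block up; leave the palette sitting there and set the block down flat in the green tray. Do not drop the block, and leave the pot, the glue bottle and the tape roll where they are.

Things in the scene. Friction and masses are not known exactly. Their poses are not given: they have to be found in the camera images.
- palette: Loose cream three-well paint palette, 170 x 62 x 28 mm, about 0.3 kg; origin under its centre, x along its length, z up. Yellow and red blocks in the end wells are part of it. The middle well (45.5 mm wide, on the origin's axis) has a 6 mm thick floor with a central 14.5 mm access hole, straight through.
- palette_mid (a point): Centre of the palette, 14 mm above its underside, on the axis of the middle well and its access hole. Best gripped here across its 62 mm width, from above, fingers hanging down both long sides.
- block_mid (a point): Centre of the blue round paint block: 44 mm across, 20 mm high, rim edges bevelled 1.5 mm, about 45 g. At first it is stuck on the middle well's floor with its top 2 mm below the palette's top; two sprung steel catches grip its sides, and it takes some 6 to 13 N to push it up; once some 8 mm up it is free and the catches close under it.
- block: The same blue block; origin at the centre of its underside, z along its axis (up).
- stand: Push-out stand fixed to the table: plywood foot 110 x 110 x 12 mm, on it a round wooden collar 48 mm across whose flat top is 60 mm above the table, with an upright metal pin. Origin under its centre. The pin is eccentric: its axis stands 5 mm to one side of the collar's axis, in a tight steel bush left at any angle (not reported: see it or feel for it).
- stand_top (a point): Centre of the collar's flat top, 60 mm above the table. The pin, 12 mm across, with a 0.6 mm bevel at its tip, rises 20 mm above it (tip 80 mm above the table). With the palette resting on the collar the pin has lifted the block 14 mm, so that it stands 12 mm proud of the palette's top.
- tray: Green open tray fixed to the table, 150 x 150 mm outside, walls 4 mm thick and 25 mm high; origin under its centre.
- tray_in (a point): Centre of the tray's inner floor (4 mm above the table); x and y along the tray's sides.
- pot: Bystander: white ceramic pot, 68 mm across, 80 mm high; origin under its centre.
- glue: Bystander: white glue bottle with orange cap, 48 mm across, 110 mm high; origin under its centre.
- tape: Bystander: yellow tape roll lying flat, 72 mm across, 24 mm high; origin under its centre.

How it is judged:
By the outcome, as a careful person would: the job done as asked, in the order asked, and still so for the second after the job is handed in, with the robot touching nothing.
It also fails if it takes over 72 s, if anything falls off the work surface, if the arm or the gripper's body presses on something with over 40 N, if the wrist force passes 120 N, or if a joint passes its speed limit or range.

## Robot

A 7-joint arm with a two-finger parallel gripper is mounted at the origin on the work surface. World frame = base frame: x ahead of the robot, y to its left, z up, the work surface at z = 0. Lengths are in m, angles in rad, forces in N, time in s.
With the tool pointing down it reaches from about 0.425 to 1.025 m from the base axis. Payload 9.4 kg.
Tool frame: the origin (TCP) lies at the very end of the fingers, on their centre line; the grasp point (between the pads) lies 19 mm behind it (r.hold_point_z is the distance from the TCP to the grasp point, in m); z points along the fingers, x is the direction in which the jaws open and shut, and the axes are right-handed (so a half turn about z gives the same grasp; the last joint's range is limited). The gripper opens to 93 mm and grips with 3 to 60 N. Pads are 15 mm wide; open, the fingers measure 128 mm over their backs; the gripper's body (75 mm by 188 mm) begins 65 mm behind the grasp point.
Start: joints at [1.191, 0.599, -0.003, 1.599, 0.002, 0.943, -0.08], TCP at [0.216, -0.692, 0.219] pointing down, gripper open.
Joint ranges: [-2.57, 2.57], [-0.35, 1.97], [-1.29, 1.29], [0.11, 2.56], [-1.05, 4.19], [0.11, 1.86], [-2.63, 2.63]. Speed limits (rad/s): [2.22, 2.22, 3.01, 3.01, 3.14, 3.14, 3.14].

## Interface

Orientations are given as a 3x3 rotation matrix whose columns are the frame's x, y, z axes.
In Python, from cell import r, vision gives the robot as it stands.
- The arm moves only by the shell command python3 -m inch 'ROWS' [FORCE]. ROWS is JSON, a list of rows, each an object of numbers: "dx", "dy", "dz": the shift along the tool's x, y, z in mm; "wx", "wy", "wz": the turn, a rotation vector about the tool's x, y, z in rad; "gripper": the finger opening in mm, from 0 to 93. In form: [{"dx": .., "dy": .., "dz": .., "wx": .., "wy": .., "wz": .., "gripper": ..}, ...]. A call has 1 to 12 rows; each row shifts and turns the commanded pose from where the row before left it, along the tool's axes as they then stand; what a row does not reach is not made up. A row lasts 1/8 s, in which the tool goes at most 62.5 mm and 10.7 degrees, less where a joint would pass 70% of its speed; a pose out of reach is approached as far as the arm can. A call with a gripper value outside its range is refused whole. The fingers move at their own pace and stop on an object; FORCE is the grip in N (left out, the last holds). Time passes only in rows, so rows that do not move let the fingers close. It gives the time, the measured TCP pose, the force and the opening at its end, in the units of the state.
- r.observe(): the state, without advancing time (a new reading comes with each control period).
- vision.camera(name): name is "side" or "top"; returns a dict with "img" (420x560x3 uint8, blue, green, red), "range_z" (420x560 float32, m along the optical axis (not along the pixel's ray), 0 where there is no reading), "intrinsics" (3x3 intrinsics, pixels), "R" (3x3) and "t" (3): a world point X has camera coordinates R X + t. Camera axes: x right, y down, z forward; pixel columns grow to the right and rows downward; lengths in m; the calibration is good to about 2 mm. A picture is of the moment at which its call begins.
- r.finish_job(): hands the job in, once; it reports no verdict.
The state is a dict: "t": time; "joint_positions": joint angles; "joint_velocities": joint speeds; "tau": joint torques, N m; "tool_pos": TCP position; "tcp_rot": TCP orientation; "contact_force": force on the tool from outside, world axes, zero at the start; "wrist_torque": the same for the moment, N m; "finger_gap": finger opening in m.
Only numpy, scipy, OpenCV 4.12 (cv2) and the standard library are available. Lean on these libraries where they do the work, as an engineer would, in place of code of your own. Each camera call takes 0.05 s, during which the arm holds its last target. There are 200 camera calls.

## Working session

There is one attempt and no reset: what is moved stays moved. The work goes in short steps, Python scripts to look and compute and a shell command to move; the robot and the scene stay as the last step left them, time stands still between calls to the robot, and variables do not carry over. Pictures are saved under pics/ and viewed, about 8 in all and at most 12, crops included, and the job is handed in when it is done.

```bash
ls; mkdir -p pics
cat > h.py <<'E'
import numpy as np, cv2
from cell import r, vision
def cam(n):
    return vision.camera(n)
def ray(c,u,v):
    K=np.array(c["intrinsics"]);R=np.array(c["R"]);t=np.array(c["t"])
    o=-R.T@t; d=R.T@np.linalg.inv(K)@np.array([u,v,1.0]); return o,d
def onz(c,u,v,z):
    o,d=ray(c,u,v); return o+d*(z-o[2])/d[2]
def cross(c1,p1,c2,p2):
    o1,d1=ray(c1,*p1);o2,d2=ray(c2,*p2)
    s=np.linalg.lstsq(np.c_[d1,-d2],o2-o1,rcond=None)[0]
    a=o1+s[0]*d1;b=o2+s[1]*d2; return (a+b)/2,np.linalg.norm(a-b)
def cloud(c):
    K=np.array(c["intrinsics"]);R=np.array(c["R"]);t=np.array(c["t"]);Z=c["range_z"]
    v,u=np.indices(Z.shape); P=np.stack([(u-K[0,2])/K[0,0]*Z,(v-K[1,2])/K[1,1]*Z,Z],-1)
    return (P-t)@R
def st():
    o=r.observe(); print({k:np.round(o[k],4).tolist() for k in("t","tool_pos","tcp_rot","contact_force","finger_gap","joint_positions")})
E
python3 - <<'E'
from h import *
st()
for n in("side","top"):
    c=cam(n); cv2.imwrite(f"pics/{n}0.png",c["img"]); print(n,np.round(-np.array(c["R"]).T@c["t"],3),np.round(c["R"],2).tolist(),c["intrinsics"][0][0])
E
```

```text
pics
{'t': 0.0, 'tool_pos': [0.216, -0.6915, 0.2178], 'tcp_rot': [[0.2983, -0.9545, -0.0006], [-0.9545, -0.2983, 0.0015], [-0.0016, 0.0001, -1.0]], 'contact_force': [0.2857, -0.0048, -0.2392], 'finger_gap': 0.0931, 'joint_positions': [1.1913, 0.6001, -0.0026, 1.6001, 0.0018, 0.9429, -0.0798]}
side [ 0.246 -0.415  0.622] [[0.74, -0.67, 0.01], [-0.47, -0.53, -0.71], [0.48, 0.52, -0.71]] 395.39722227284375
top [0.434 0.005 0.878] [[-0.04, -1.0, 0.01], [-0.97, 0.04, -0.24], [0.24, -0.02, -0.97]] 479.52509795804195
```

View pics/top0.png

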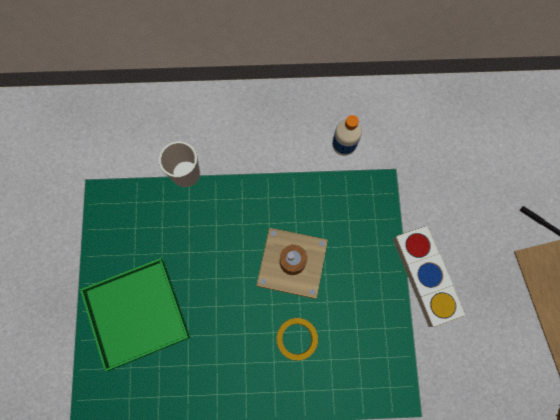

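View pics/side0.png

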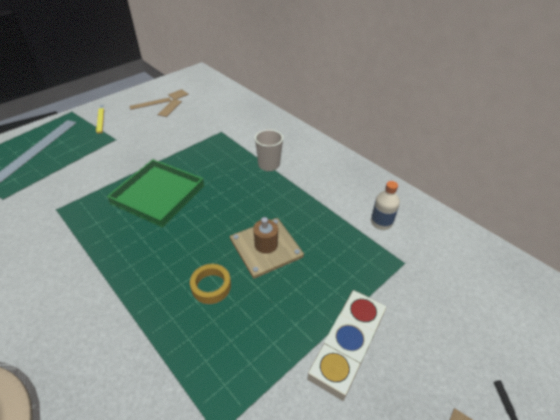

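Top view: palette's blue block at (430,275), red (418,245), yellow (443,305); collar with bright pin at about (293,258); tray centred (135,313); pot (180,165), glue (348,130), tape (297,340). The side view shows the same things, with blue at (350,338), the pin at (265,222) and the tray at (157,190).

```bash
cat >> h.py <<'E'
def blob(c,lo,hi,box):
    x0,y0,x1,y1=box
    h=cv2.cvtColor(c["img"],cv2.COLOR_BGR2HSV); m=cv2.inRange(h,np.array(lo),np.array(hi)); k=np.zeros_like(m);k[y0:y1,x0:x1]=m[y0:y1,x0:x1]
    cs=cv2.findContours(k,cv2.RETR_EXTERNAL,cv2.CHAIN_APPROX_NONE)[0]
    return max(cs,key=cv2.contourArea) if cs else None
E
python3 - <<'E'
from h import *
T=cam("top");S=cam("side")
cols={"blue":((105,120,40),(130,255,255)),"red":((0,150,60),(8,255,255)),"yel":((15,150,80),(32,255,255))}
bt={"blue":(395,225,465,330),"red":(395,225,465,330),"yel":(395,225,465,330)}
for n,(lo,hi) in cols.items():
    a=blob(T,lo,hi,bt[n]);b=blob(S,lo,hi,(305,290,390,400))
    ea=cv2.fitEllipse(a);eb=cv2.fitEllipse(b)
    print(n,np.round(ea[0],1),np.round(eb[0],1),np.round(ea[1],1),np.round(eb[1],1),np.round(cross(T,ea[0],S,eb[0]),4) if 0 else [np.round(q,4) for q in cross(T,ea[0],S,eb[0])], "onz.026",onz(T,*ea[0],.026).round(4),onz(S,*eb[0],.026).round(4))
CT=cloud(T);CS=cloud(S)
print("palette ranges",[CT[v,u].round(4).tolist() for u,v in((430,275),(424,260),(437,290),(300,300),(500,350))])
# tray
for n,C,c,b in(("top",CT,T,(70,250,200,380)),("side",CS,S,(100,150,215,230))):
    a=blob(c,(45,180,60),(75,255,255),b); q=cv2.minAreaRect(a); print(n,"tray",q, [onz(c,*p,.004).round(3).tolist() for p in cv2.boxPoints(q)], C[int(q[0][1]),int(q[0][0])].round(4))
# stand
P=CT.reshape(-1,3); w=CT[220:310,250:340].reshape(-1,3)
z=w[:,2]; 
for C,nm in((CT[220:310,250:340].reshape(-1,3),"top"),(CS[200:280,220:310].reshape(-1,3),"side")):
  for lo,hi in((.006,.018),(.053,.066),(.072,.09)):
    m=(C[:,2]>lo)&(C[:,2]<hi); 
    if m.sum(): q=cv2.minAreaRect(C[m][:,:2].astype(np.float32)*1000); cc=cv2.minEnclosingCircle(C[m][:,:2].astype(np.float32)*1000); print(nm,lo,m.sum(),C[m].mean(0).round(4),np.median(C[m][:,2]).round(4),q,cc)
im=np.hstack([cv2.resize(T["img"][225:300,255:330],(390,390),interpolation=cv2.INTER_NEAREST),cv2.resize(S["img"][208:283,225:300],(390,390),interpolation=cv2.INTER_NEAREST)])
cv2.imwrite("pics/stand.png",im)
E
```

```text
blue [429.5 274.7] [349.4 337.6] [21.5 23.4] [20.3 24.4] [array([ 0.5348, -0.2731,  0.0253]), np.float64(0.0013)] onz.026 [ 0.5342 -0.2724  0.026 ] [ 0.535  -0.2735  0.026 ]
red [417.7 245. ] [361.9 309.2] [20.9 22.8] [16.6 18.6] [array([ 0.5876, -0.2556,  0.0305]), np.float64(0.0005)] onz.026 [ 0.5886 -0.2572  0.026 ] [ 0.59   -0.2543  0.026 ]Traceback (most recent call last):
  File "<stdin>", line 7, in <module>
cv2.error: OpenCV(4.12.0) /io/opencv/modules/imgproc/src/shapedescr.cpp:361: error: (-201:Incorrect size of input array) There should be at least 5 points to fit the ellipse in function 'fitEllipseNoDirect'
```

```bash
cat > m.py <<'E'
from h import *
T=cam("top");S=cam("side")
cols={"blue":((105,120,40),(130,255,255)),"red":((0,150,60),(8,255,255)),"yel":((12,120,80),(35,255,255))}
for n,(lo,hi) in cols.items():
    a=blob(T,lo,hi,(395,225,470,330));b=blob(S,lo,hi,(305,290,390,400))
    if a is None or b is None or len(a)<5 or len(b)<5: print(n,"none"); continue
    ea=cv2.fitEllipse(a);eb=cv2.fitEllipse(b)
    print(n,np.round(ea[0],1),np.round(eb[0],1),[np.round(q,4) for q in cross(T,ea[0],S,eb[0])],"top@.026",onz(T,*ea[0],.026).round(4))
CT=cloud(T);CS=cloud(S)
print("ranges",[CT[v,u].round(4).tolist() for u,v in((430,275),(424,260),(437,290),(300,300),(500,350))])
for nm,C in (("top",CT[215:335,385:475]),("side",CS[280:400,300:395])):
    C=C.reshape(-1,3);m=(C[:,2]>.020)&(C[:,2]<.036);q=cv2.minAreaRect(C[m][:,:2].astype(np.float32)*1000);print("palette",nm,m.sum(),C[m].mean(0).round(4),q,np.median(C[m][:,2]))
for n,C,c,b in(("top",CT,T,(70,250,200,380)),("side",CS,S,(100,150,215,230))):
    a=blob(c,(45,180,60),(75,255,255),b)
    if a is None: continue
    q=cv2.minAreaRect(a); print(n,"tray",q,[onz(c,*p,.004).round(3).tolist() for p in cv2.boxPoints(q)],C[int(q[0][1]),int(q[0][0])].round(4))
for C,nm in((CT[220:310,250:340].reshape(-1,3),"top"),(CS[200:280,220:310].reshape(-1,3),"side")):
  for lo,hi in((.006,.018),(.053,.066),(.072,.09)):
    m=(C[:,2]>lo)&(C[:,2]<hi)
    if m.sum()>2: f=C[m][:,:2].astype(np.float32)*1000; print(nm,lo,m.sum(),C[m].mean(0).round(4),cv2.minAreaRect(f),cv2.minEnclosingCircle(f))
im=np.hstack([cv2.resize(T["img"][225:300,255:330],(390,390),interpolation=cv2.INTER_NEAREST),cv2.resize(S["img"][208:283,225:300],(390,390),interpolation=cv2.INTER_NEAREST)])
cv2.imwrite("pics/stand.png",im)
E
python3 m.py
```

```text
blue [429.6 274.8] [349.4 337.6] [array([ 0.5346, -0.2731,  0.0256]), np.float64(0.0013)] top@.026 [ 0.534  -0.2725  0.026 ]
red [417.6 244.9] [362.  309.5] [array([ 0.5879, -0.2558,  0.0294]), np.float64(0.0004)] top@.026 [ 0.5887 -0.257   0.026 ]
yel [442.7 304.9] [334.3 367.1] [array([ 0.4807, -0.2893,  0.0272]), np.float64(0.0011)] top@.026 [ 0.4803 -0.2894  0.026 ]
ranges [[0.5336, -0.2733, 0.0257], [0.5607, -0.2652, 0.0271], [0.5063, -0.2813, 0.0296], [0.5003, -0.0408, 0.0008], [0.3995, -0.3901, 0.0007]]
palette top 3406 [ 0.5322 -0.2719  0.0282] ((534.4264526367188, -272.5577392578125), (170.06842041015625, 63.607662200927734), 16.730213165283203) 0.028375262705748514
palette side 3994 [ 0.5262 -0.2766  0.028 ] ((534.489501953125, -273.31103515625), (170.93008422851562, 62.16405487060547), 16.665945053100586) 0.028215848693915545
top tray ((91.08235931396484, 299.8705749511719), (20.608394622802734, 6.290984153747559), 77.47119140625) [[0.532, 0.345, 0.004], [0.534, 0.334, 0.004], [0.498, 0.324, 0.004], [0.496, 0.335, 0.004]] [0.516  0.3346 0.0051]
top 0.006 2963 [ 0.5658 -0.0
[... 488 characters left out ...]
16455078), 86.7037353515625) ((569.9267578125, -24.849353790283203), 5.7623443603515625)
side 0.006 1839 [ 0.5578 -0.0414  0.0122] ((543.5057373046875, -24.33892059326172), (111.7564926147461, 162.4700164794922), 75.09660339355469) ((549.263671875, -25.619277954101562), 91.66748809814453)
side 0.053 374 [ 0.5651 -0.0347  0.0599] ((567.5971069335938, -31.090858459472656), (45.626914978027344, 46.96504592895508), 57.75946807861328) ((568.6069946289062, -31.335430145263672), 24.62434196472168)
side 0.072 41 [ 0.5688 -0.0271  0.0782] ((569.5603637695312, -25.74814796447754), (10.894674301147461, 11.376279830932617), 54.27756118774414) ((569.1959228515625, -25.860532760620117), 6.423232555389404)
```

View pics/stand.png

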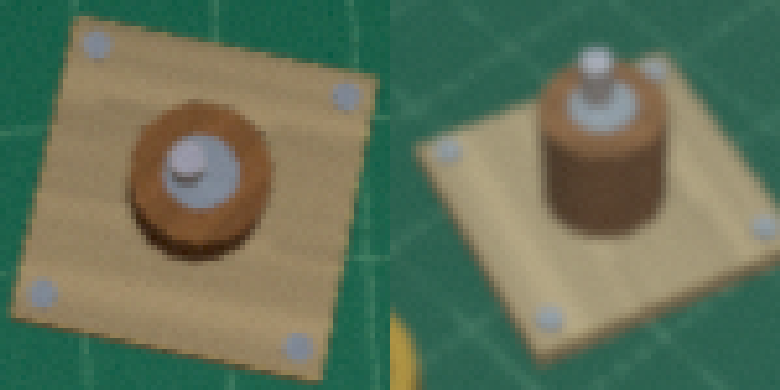

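The crops show the pin off-centre on the collar, towards +x/+y. The ranges put the pin at (0.5695,-0.0255), with its tip at 80 mm, and the collar at (0.568,-0.0305). The palette is at (0.5345,-0.273), yaw 17°, top at 28 mm. The jaws are already nearly aligned, so I'm moving over it.

```bash
python3 -m inch '[{"dx":-10,"dy":-14},{"dx":-20,"dy":-28},{"dx":-34,"dy":-48},{"dx":-34,"dy":-48},{"dx":-34,"dy":-48},{"dx":-34,"dy":-48},{"dx":-34,"dy":-48},{"dx":-34,"dy":-48},{"dx":-34,"dy":-48,"dz":20},{"dx":-23,"dy":-33,"dz":40},{"dx":-10,"dy":-14,"dz":50},{"gripper":93}]' 30
python3 - <<'E'
from h import *
st(); T=cam("top");S=cam("side")
C=cloud(T)[240:390,60:210].reshape(-1,3)
h=T["img"].astype(int); m=(h[...,1]>1.6*h[...,2])&(h[...,1]>1.6*h[...,0])
for nm,lo,hi in (("floor",.0035,.009),("rim",.019,.032)):
    k=(C[:,2]>lo)&(C[:,2]<hi); f=C[k][:,:2].astype(np.float32)*1000; print(nm,k.sum(),np.median(C[k],0).round(4),cv2.minAreaRect(f))
E
```

```text
{'t': 0.3, 'tool_pos': [0.2162, -0.6919, 0.2183], 'tcp_rot': [[0.2982, -0.9545, -0.0002], [-0.9545, -0.2982, 0.0005], [-0.0006, 0.0, -1.0]], 'contact_force': [1.0067, 0.3667, -0.6499], 'finger_gap': 0.0932, 'joint_positions': [1.1913, 0.5996, -0.0025, 1.5996, 0.0017, 0.9429, -0.0798]}
floor 7083 [0.4859 0.2537 0.0049] ((490.61944580078125, 260.778564453125), (282.79345703125, 261.9981689453125), 87.88874053955078)
rim 991 [0.4859 0.2624 0.0252] ((487.7303771972656, 252.1297149658203), (150.6345977783203, 150.78533935546875), 19.93461036682129)invalid input at $[0]: expected keys dx, dy, dz, wx, wy, wz, gripper
```

```bash
python3 -m inch '[{"dx":-10,"dy":-14,"dz":0,"wx":0,"wy":0,"wz":0,"gripper":93},{"dx":-20,"dy":-28,"dz":0,"wx":0,"wy":0,"wz":0,"gripper":93},{"dx":-34,"dy":-48,"dz":0,"wx":0,"wy":0,"wz":0,"gripper":93},{"dx":-34,"dy":-48,"dz":0,"wx":0,"wy":0,"wz":0,"gripper":93},{"dx":-34,"dy":-48,"dz":0,"wx":0,"wy":0,"wz":0,"gripper":93},{"dx":-34,"dy":-48,"dz":0,"wx":0,"wy":0,"wz":0,"gripper":93},{"dx":-34,"dy":-48,"dz":0,"wx":0,"wy":0,"wz":0,"gripper":93},{"dx":-34,"dy":-48,"dz":0,"wx":0,"wy":0,"wz":0,"gripper":93},{"dx":-34,"dy":-48,"dz":20,"wx":0,"wy":0,"wz":0,"gripper":93},{"dx":-24,"dy":-34,"dz":40,"wx":0,"wy":0,"wz":0,"gripper":93},{"dx":-12,"dy":-16,"dz":50,"wx":0,"wy":0,"wz":0,"gripper":93},{"dx":0,"dy":0,"dz":0,"wx":0,"wy":0,"wz":0,"gripper":93}]' 30
cat >> h.py <<'E'
def go(x,y,z,yaw=None):
    "shift in tool axes (mm) to a world TCP point"
    o=r.observe(); R=np.array(o["tcp_rot"]); d=R.T@(np.array([x,y,z])-o["tool_pos"])*1000
    print("go",d.round(1),"jaw yaw",np.degrees(np.arctan2(R[1,0],R[0,0])).round(2),"tilt",R[:2,2].round(4))
E
python3 -c "
from h import *
st();go(.5345,-.273,.003)"
```

```text
t: 1.9
tool_pos: [0.5331, -0.2705, 0.106]
tcp_rot: [[0.302, -0.953, -0.005], [-0.953, -0.302, 0.003], [-0.005, 0.004, -1.0]]
contact_force: [-0.0, -0.7, 0.8]
finger_gap: 0.0928
{'t': 1.9, 'tool_pos': [0.5331, -0.2705, 0.106], 'tcp_rot': [[0.3024, -0.9532, -0.0054], [-0.9532, -0.3024, 0.0033], [-0.0048, 0.0041, -1.0]], 'contact_force': [-0.0009, -0.718, 0.8371], 'finger_gap': 0.0928, 'joint_positions': [0.3949, 0.5938, -0.029, 1.9856, 0.028, 0.5689, -0.9164]}
go [  3.3  -1.  102.9] jaw yaw -72.4 tilt [-0.0054  0.0033]
```

```bash
python3 -m inch '[{"dx":3,"dy":-1,"dz":10,"wx":0,"wy":0,"wz":0.012,"gripper":93},{"dx":0,"dy":0,"dz":30,"wx":0,"wy":0,"wz":0,"gripper":93},{"dx":0,"dy":0,"dz":30,"wx":0,"wy":0,"wz":0,"gripper":93},{"dx":0,"dy":0,"dz":18,"wx":0,"wy":0,"wz":0,"gripper":93},{"dx":0,"dy":0,"dz":8,"wx":0,"wy":0,"wz":0,"gripper":93},{"dx":0,"dy":0,"dz":0,"wx":0,"wy":0,"wz":0,"gripper":93},{"dx":0,"dy":0,"dz":0,"wx":0,"wy":0,"wz":0,"gripper":93}]' 30;python3 -c "
from h import *
go(.5345,-.273,.003)"
```

```text
t: 2.78
tool_pos: [0.5364, -0.2771, 0.0135]
tcp_rot: [[0.286, -0.958, 0.001], [-0.958, -0.286, -0.001], [0.001, -0.001, -1.0]]
contact_force: [-0.7, 0.1, -0.1]
finger_gap: 0.093
go [-4.5  0.6 10.5] jaw yaw -73.35 tilt [ 0.0012 -0.0006]
```

```bash
python3 -m inch '[{"dx":-4.5,"dy":0.6,"dz":4,"wx":0,"wy":0,"wz":0,"gripper":93},{"dx":0,"dy":0,"dz":5.5,"wx":0,"wy":0,"wz":0,"gripper":93},{"dx":0,"dy":0,"dz":0,"wx":0,"wy":0,"wz":0,"gripper":75},{"dx":0,"dy":0,"dz":0,"wx":0,"wy":0,"wz":0,"gripper":50},{"dx":0,"dy":0,"dz":0,"wx":0,"wy":0,"wz":0,"gripper":50},{"dx":0,"dy":0,"dz":0,"wx":0,"wy":0,"wz":0,"gripper":50},{"dx":0,"dy":0,"dz":0,"wx":0,"wy":0,"wz":0,"gripper":50},{"dx":0,"dy":0,"dz":0,"wx":0,"wy":0,"wz":0,"gripper":50}]' 45;python3 -c "
from h import *
st();go(.5345,-.273,.003)"
```

```text
t: 3.78
tool_pos: [0.5341, -0.2728, 0.0032]
tcp_rot: [[0.287, -0.958, 0.0], [-0.958, -0.287, -0.0], [0.0, -0.0, -1.0]]
contact_force: [0.6, -0.8, 0.3]
finger_gap: 0.0616
{'t': 3.775, 'tool_pos': [0.5341, -0.2728, 0.0032], 'tcp_rot': [[0.2866, -0.958, 0.0002], [-0.958, -0.2866, -0.0002], [0.0003, -0.0002, -1.0]], 'contact_force': [0.5916, -0.8485, 0.2538], 'finger_gap': 0.0616, 'joint_positions': [0.3892, 0.7507, -0.0175, 2.0304, 0.0342, 0.3604, -0.9357]}
go [ 0.3 -0.3  0.2] jaw yaw -73.34 tilt [ 0.0002 -0.0002]
```

```bash
python3 -m inch '[{"dx":0,"dy":0,"dz":-10,"wx":0,"wy":0,"wz":0,"gripper":50},{"dx":0,"dy":0,"dz":-30,"wx":0,"wy":0,"wz":0,"gripper":50},{"dx":0,"dy":0,"dz":-40,"wx":0,"wy":0,"wz":0,"gripper":50},{"dx":-12,"dy":-5,"dz":-30,"wx":0,"wy":0,"wz":0,"gripper":50},{"dx":-30,"dy":-14,"dz":0,"wx":0,"wy":0,"wz":0,"gripper":50},{"dx":-45,"dy":-21,"dz":0,"wx":0,"wy":0,"wz":0,"gripper":50},{"dx":-50,"dy":-23,"dz":0,"wx":0,"wy":0,"wz":0,"gripper":50},{"dx":-45,"dy":-21,"dz":0,"wx":0,"wy":0,"wz":0,"gripper":50},{"dx":-30,"dy":-14,"dz":0,"wx":0,"wy":0,"wz":0,"gripper":50},{"dx":-15,"dy":-7,"dz":0,"wx":0,"wy":0,"wz":0,"gripper":50},{"dx":0,"dy":0,"dz":0,"wx":0,"wy":0,"wz":0,"gripper":50},{"dx":0,"dy":0,"dz":0,"wx":0,"wy":0,"wz":0,"gripper":50}]';python3 - <<'E'
from h import *
st();go(.5695,-.0255,.090)
T=cam("top");S=cam("side");cv2.imwrite("pics/over.png",np.hstack([cv2.resize(T["img"][190:330,200:380],(540,420)),cv2.resize(S["img"][140:300,190:290],(260,416))[:420]] if 0 else [cv2.resize(S["img"][130:310,170:370],(800,720))[:600]]))
for n,c in(("t",T),("s",S)):
  for k,(lo,hi) in {"blue":((105,120,40),(130,255,255)),"red":((0,150,60),(8,255,255)),"yel":((15,120,80),(35,255,255))}.items():
    a=blob(c,lo,hi,(180,120,400,300)); 
    if a is not None and len(a)>5: print(n,k,np.round(cv2.fitEllipse(a),1) if 0 else cv2.fitEllipse(a), onz(c,*cv2.fitEllipse(a)[0],r.observe()["tool_pos"][2]+.023).round(4))
E
```

```text
t: 5.28
tool_pos: [0.5692, -0.027, 0.1132]
tcp_rot: [[0.285, -0.959, -0.0], [-0.959, -0.285, -0.001], [0.001, 0.001, -1.0]]
contact_force: [-0.4, 1.0, -3.9]
finger_gap: 0.0617
{'t': 5.275, 'tool_pos': [0.5692, -0.027, 0.1132], 'tcp_rot': [[0.2847, -0.9586, -0.0003], [-0.9586, -0.2847, -0.0009], [0.0008, 0.0006, -1.0]], 'contact_force': [-0.4007, 1.0195, -3.8834], 'finger_gap': 0.0617, 'joint_positions': [-0.0657, 0.5566, 0.0187, 2.0511, -0.0176, 0.5345, -1.3167]}
go [-1.4 -0.7 23.2] jaw yaw -73.46 tilt [-0.0003 -0.0009]
t yel ((351.780517578125, 122.52741241455078), (5.689248561859131, 8.771515846252441), 90.49774932861328) [ 0.7813 -0.1352  0.1361]
s blue ((264.07421875, 198.095458984375), (12.425880432128906, 21.16309356689453), 89.00090789794922) [ 0.5703 -0.0268  0.1361]
s yel ((210.0685577392578, 282.4402160644531), (35.69385528564453, 39.99092483520508), 77.85935974121094) [ 0.3961 -0.1084  0.1361]
```

View pics/over.png

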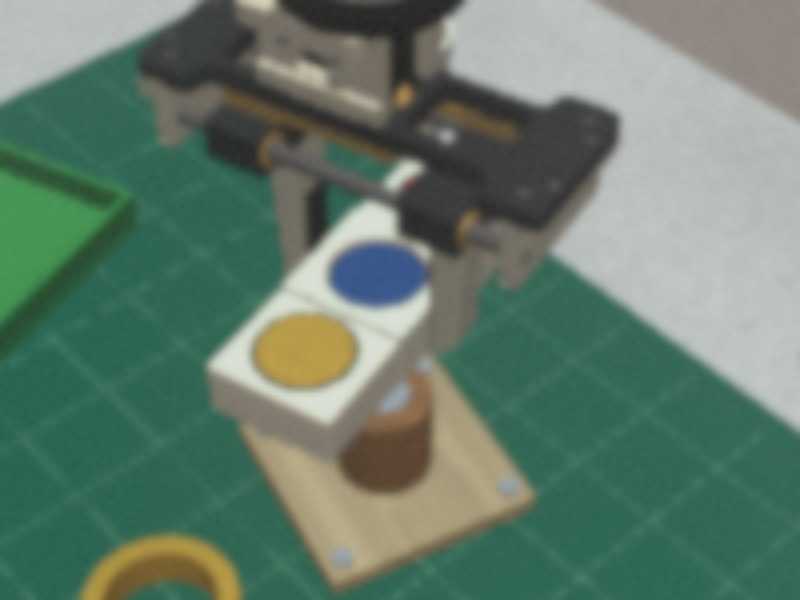

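The palette is held level over the stand: blue at crop (378,273), the collar under it. I'm centring over the pin and feeling downwards.

```bash
python3 -m inch '[{"dx":-1.4,"dy":-0.7,"dz":12,"wx":0,"wy":0,"wz":0,"gripper":50},{"dx":0,"dy":0,"dz":10,"wx":0,"wy":0,"wz":0,"gripper":50},{"dx":0,"dy":0,"dz":4,"wx":0,"wy":0,"wz":0,"gripper":50},{"dx":0,"dy":0,"dz":0,"wx":0,"wy":0,"wz":0,"gripper":50},{"dx":0,"dy":0,"dz":0,"wx":0,"wy":0,"wz":0,"gripper":50}]';python3 -c "
from h import *
go(.5695,-.0255,.081)"
```

```text
t: 6.0
tool_pos: [0.5699, -0.0235, 0.0872]
tcp_rot: [[0.287, -0.958, 0.0], [-0.958, -0.287, -0.0], [0.0, -0.0, -1.0]]
contact_force: [-0.3, 1.1, -2.3]
finger_gap: 0.0616
go [1.8 1.  6.2] jaw yaw -73.33 tilt [ 0.0001 -0.    ]
```

```bash
python3 -m inch '[{"dx":1.8,"dy":1,"dz":2,"wx":0,"wy":0,"wz":0,"gripper":50},{"dx":0,"dy":0,"dz":2,"wx":0,"wy":0,"wz":0,"gripper":50},{"dx":0,"dy":0,"dz":1,"wx":0,"wy":0,"wz":0,"gripper":50},{"dx":0,"dy":0,"dz":0,"wx":0,"wy":0,"wz":0,"gripper":50},{"dx":0,"dy":0,"dz":0,"wx":0,"wy":0,"wz":0,"gripper":50}]';python3 -c "
from h import *
go(.5695,-.0255,.081);print(r.observe()['wrist_torque'])"
```

```text
t: 6.62
tool_pos: [0.5694, -0.0255, 0.0821]
tcp_rot: [[0.287, -0.958, 0.0], [-0.958, -0.287, 0.0], [-0.0, -0.0, -1.0]]
contact_force: [-1.2, 0.4, -2.3]
finger_gap: 0.0617
go [ 0.1 -0.1  1.1] jaw yaw -73.33 tilt [0. 0.]
[ 0.00567985 -0.03827857 -0.01696951]
```

```bash
python3 -m inch '[{"dx":0,"dy":0,"dz":1,"wx":0,"wy":0,"wz":0,"gripper":50},{"dx":0,"dy":0,"dz":1,"wx":0,"wy":0,"wz":0,"gripper":50},{"dx":0,"dy":0,"dz":0,"wx":0,"wy":0,"wz":0,"gripper":50},{"dx":0,"dy":0,"dz":0,"wx":0,"wy":0,"wz":0,"gripper":50}]';python3 -c "
from h import *
go(.5695,-.0255,.081);print(r.observe()['wrist_torque'])"
```

```text
t: 7.12
tool_pos: [0.5694, -0.0256, 0.0801]
tcp_rot: [[0.287, -0.958, -0.0], [-0.958, -0.287, -0.0], [0.0, 0.0, -1.0]]
contact_force: [-0.8, 0.0, -2.9]
finger_gap: 0.0615
go [-0.  -0.2 -0.9] jaw yaw -73.34 tilt [-0.0001 -0.    ]
[0.02192717 0.04454921 0.00725858]
```

No contact at underside ≈77 mm, so the pin is inside the hole. I'll continue down.

```bash
python3 -m inch '[{"dx":0,"dy":0,"dz":1,"wx":0,"wy":0,"wz":0,"gripper":50},{"dx":0,"dy":0,"dz":1,"wx":0,"wy":0,"wz":0,"gripper":50},{"dx":0,"dy":0,"dz":1,"wx":0,"wy":0,"wz":0,"gripper":50},{"dx":0,"dy":0,"dz":1,"wx":0,"wy":0,"wz":0,"gripper":50},{"dx":0,"dy":0,"dz":0,"wx":0,"wy":0,"wz":0,"gripper":50}]' 55;python3 -c "
from h import *
st();print(r.observe()['wrist_torque'])"
```

```text
t: 7.75
tool_pos: [0.5694, -0.0255, 0.0761]
tcp_rot: [[0.287, -0.958, 0.0], [-0.958, -0.287, -0.0], [0.0, -0.0, -1.0]]
contact_force: [-0.1, -0.5, -0.7]
finger_gap: 0.0615
{'t': 7.75, 'tool_pos': [0.5694, -0.0255, 0.0761], 'tcp_rot': [[0.2868, -0.958, 0.0002], [-0.958, -0.2868, -0.0], [0.0001, -0.0001, -1.0]], 'contact_force': [-0.0505, -0.4767, -0.7315], 'finger_gap': 0.0615, 'joint_positions': [-0.0641, 0.6136, 0.0136, 2.0729, -0.0177, 0.455, -1.317]}
[-0.01916431  0.007791   -0.00905462]
```

Just touching the block (force −3 → −0.7). I'll press down in small steps.

```bash
python3 -m inch '[{"dx":0,"dy":0,"dz":1,"wx":0,"wy":0,"wz":0,"gripper":50},{"dx":0,"dy":0,"dz":1,"wx":0,"wy":0,"wz":0,"gripper":50},{"dx":0,"dy":0,"dz":0,"wx":0,"wy":0,"wz":0,"gripper":50}]';python3 -m inch '[{"dx":0,"dy":0,"dz":1,"wx":0,"wy":0,"wz":0,"gripper":50},{"dx":0,"dy":0,"dz":1,"wx":0,"wy":0,"wz":0,"gripper":50},{"dx":0,"dy":0,"dz":0,"wx":0,"wy":0,"wz":0,"gripper":50}]'
```

```text
t: 8.12
tool_pos: [0.5694, -0.0256, 0.074]
tcp_rot: [[0.287, -0.958, -0.0], [-0.958, -0.287, -0.0], [0.0, 0.0, -1.0]]
contact_force: [-0.1, -1.4, -1.0]
finger_gap: 0.0615
t: 8.5
tool_pos: [0.5695, -0.0256, 0.0722]
tcp_rot: [[0.287, -0.958, 0.0], [-0.958, -0.287, -0.0], [0.0, -0.0, -1.0]]
contact_force: [-0.3, -0.2, 3.4]
finger_gap: 0.0619
```

```bash
python3 -m inch '[{"dx":0,"dy":0,"dz":1,"wx":0,"wy":0,"wz":0,"gripper":50},{"dx":0,"dy":0,"dz":1,"wx":0,"wy":0,"wz":0,"gripper":50},{"dx":0,"dy":0,"dz":0,"wx":0,"wy":0,"wz":0,"gripper":50}]';python3 -m inch '[{"dx":0,"dy":0,"dz":1,"wx":0,"wy":0,"wz":0,"gripper":50},{"dx":0,"dy":0,"dz":1,"wx":0,"wy":0,"wz":0,"gripper":50},{"dx":0,"dy":0,"dz":0,"wx":0,"wy":0,"wz":0,"gripper":50}]'
python3 - <<'E'
from h import *
S=cam("side");cv2.imwrite("pics/press.png",cv2.resize(S["img"][150:310,200:340],(700,600)[:2] if 0 else (525,600),interpolation=cv2.INTER_CUBIC))
E
```

```text
t: 8.88
tool_pos: [0.569, -0.0255, 0.0697]
tcp_rot: [[0.287, -0.958, -0.001], [-0.958, -0.287, 0.0], [-0.0, 0.001, -1.0]]
contact_force: [0.4, -0.4, -2.4]
finger_gap: 0.0617
t: 9.25
tool_pos: [0.5689, -0.0252, 0.0679]
tcp_rot: [[0.287, -0.958, -0.001], [-0.958, -0.287, 0.0], [-0.001, 0.001, -1.0]]
contact_force: [-2.0, 2.1, -0.1]
finger_gap: 0.0618
```

View pics/press.png

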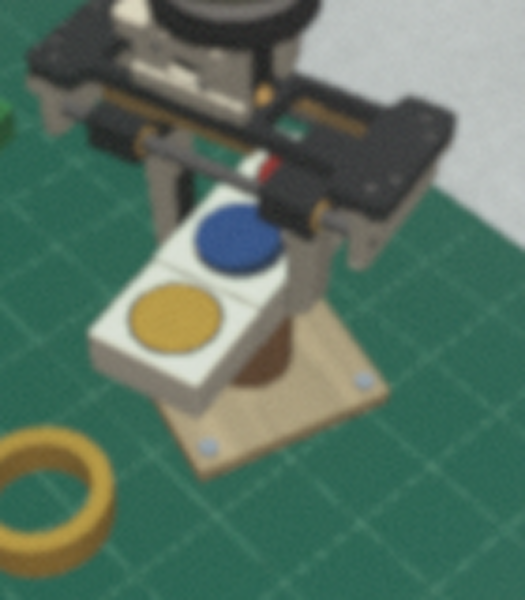

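The blue disc (crop 238,238) now stands proud of the palette, which looks level. I'll go on down to the collar.

```bash
python3 -m inch '[{"dx":0,"dy":0,"dz":1,"wx":0,"wy":0,"wz":0,"gripper":50},{"dx":0,"dy":0,"dz":1,"wx":0,"wy":0,"wz":0,"gripper":50},{"dx":0,"dy":0,"dz":0,"wx":0,"wy":0,"wz":0,"gripper":50}]';python3 -m inch '[{"dx":0,"dy":0,"dz":1,"wx":0,"wy":0,"wz":0,"gripper":50},{"dx":0,"dy":0,"dz":0.5,"wx":0,"wy":0,"wz":0,"gripper":50},{"dx":0,"dy":0,"dz":0,"wx":0,"wy":0,"wz":0,"gripper":50}]'
```

```text
t: 9.68
tool_pos: [0.5696, -0.0258, 0.0659]
tcp_rot: [[0.287, -0.958, 0.0], [-0.958, -0.287, -0.0], [0.0, -0.0, -1.0]]
contact_force: [-0.2, 1.1, -2.0]
finger_gap: 0.0616
t: 10.05
tool_pos: [0.5696, -0.0256, 0.0646]
tcp_rot: [[0.287, -0.958, 0.0], [-0.958, -0.287, -0.0], [0.0, -0.0, -1.0]]
contact_force: [2.0, -0.9, -1.9]
finger_gap: 0.0616
```

```bash
python3 -m inch '[{"dx":0,"dy":0,"dz":0.7,"wx":0,"wy":0,"wz":0,"gripper":50},{"dx":0,"dy":0,"dz":0.7,"wx":0,"wy":0,"wz":0,"gripper":50},{"dx":0,"dy":0,"dz":0,"wx":0,"wy":0,"wz":0,"gripper":50}]';python3 -m inch '[{"dx":0,"dy":0,"dz":0.5,"wx":0,"wy":0,"wz":0,"gripper":50},{"dx":0,"dy":0,"dz":0,"wx":0,"wy":0,"wz":0,"gripper":50}]'
```

```text
t: 10.42
tool_pos: [0.5693, -0.0255, 0.0632]
tcp_rot: [[0.287, -0.958, -0.0], [-0.958, -0.287, 0.0], [-0.0, 0.0, -1.0]]
contact_force: [0.2, 0.4, -2.5]
finger_gap: 0.0616
t: 10.68
tool_pos: [0.5693, -0.0255, 0.0631]
tcp_rot: [[0.287, -0.958, 0.0], [-0.958, -0.287, 0.0], [0.0, -0.0, -1.0]]
contact_force: [-1.4, 0.6, 4.8]
finger_gap: 0.0618
```

Force rose about 7 N at TCP 63.1 mm: on the collar. I'll open gently and check heights.

```bash
python3 -m inch '[{"dx":0,"dy":0,"dz":-0.3,"wx":0,"wy":0,"wz":0,"gripper":62},{"dx":0,"dy":0,"dz":0,"wx":0,"wy":0,"wz":0,"gripper":66},{"dx":0,"dy":0,"dz":0,"wx":0,"wy":0,"wz":0,"gripper":75},{"dx":0,"dy":0,"dz":0,"wx":0,"wy":0,"wz":0,"gripper":93},{"dx":0,"dy":0,"dz":-20,"wx":0,"wy":0,"wz":0,"gripper":93},{"dx":0,"dy":0,"dz":-40,"wx":0,"wy":0,"wz":0,"gripper":93},{"dx":0,"dy":0,"dz":-40,"wx":0,"wy":0,"wz":0,"gripper":93},{"dx":40,"dy":0,"dz":0,"wx":0,"wy":0,"wz":0,"gripper":93},{"dx":50,"dy":0,"dz":0,"wx":0,"wy":0,"wz":0,"gripper":93},{"dx":50,"dy":0,"dz":0,"wx":0,"wy":0,"wz":0,"gripper":93},{"dx":0,"dy":0,"dz":0,"wx":0,"wy":0,"wz":0,"gripper":93},{"dx":0,"dy":0,"dz":0,"wx":0,"wy":0,"wz":0,"gripper":93}]'
cat > s.py <<'E'
from h import *
T=cam("top");S=cam("side");CT=cloud(T);CS=cloud(S)
lo,hi=(105,120,40),(130,255,255)
a=blob(T,lo,hi,(240,200,345,300));b=blob(S,lo,hi,(220,140,310,250))
print(cv2.fitEllipse(a),cv2.fitEllipse(b)) if a is not None and b is not None else print("occluded",a is None,b is None)
for n,C in(("top",CT[180:320,220:360]),("side",CS[130:310,180:360])):
  C=C.reshape(-1,3)
  for l,h in((.080,.094),(.0955,.108)):
    k=(C[:,2]>l)&(C[:,2]<h)&(np.hypot(C[:,0]-.5695,C[:,1]+.0255)<.095)
    if k.sum()>5:
      P=C[k]; A=np.linalg.lstsq(np.c_[P[:,:2]-P[:,:2].mean(0),np.ones(len(P))],P[:,2],rcond=None)[0]
      f=P[:,:2].astype(np.float32)*1000; print(n,l,k.sum(),P.mean(0).round(4),"slope",A[:2].round(3),cv2.minAreaRect(f),cv2.minEnclosingCircle(f))
cv2.imwrite("pics/seat.png",np.hstack([cv2.resize(T["img"][195:315,235:355],(390,390)),cv2.resize(S["img"][150:270,205:325],(390,390))]))
E
python3 s.py
```

```text
t: 12.18
tool_pos: [0.6091, -0.1591, 0.1627]
tcp_rot: [[0.287, -0.958, -0.001], [-0.958, -0.287, 0.001], [-0.001, 0.001, -1.0]]
contact_force: [-0.3, 1.1, 0.2]
finger_gap: 0.0931
((290.78875732421875, 253.77259826660156), (24.17523193359375, 24.872018814086914), 170.22755432128906) ((263.7022705078125, 213.38729858398438), (15.407472610473633, 20.068925857543945), 87.84949493408203)
top 0.08 3189 [ 0.5663 -0.0254  0.0888] slope [ 0.002 -0.002] ((569.4848022460938, -25.173385620117188), (170.24224853515625, 62.490135192871094), 16.667646408081055) ((569.2470092773438, -25.023435592651367), 89.4240951538086)
top 0.0955 544 [ 0.5691 -0.0247  0.1007] slope [-0.001 -0.009] ((568.8836059570312, -24.919273376464844), (42.86226272583008, 42.945213317871094), 75.95533752441406) ((569.6430053710938, -24.65949249267578), 22.152780532836914)
side 0.08 2044 [ 0.5589 -0.0326  0.0879] slope [-0.001  0.019] ((569.1366577148438, -25.720539093017578), (171.5322265625, 63.67213439941406), 16.73250961303711) ((569.185546875, -25.3332462310791), 89.81987762451172)
side 0.0955 350 [ 0.5679 -0.0272  0.1   ] slope [0.018 0.024] ((568.5486450195312, -26.203269958496094), (42.34477615356445, 41.8851203918457), 81.72297668457031) ((569.2396850585938, -26.49868392944336), 22.297470092773438)
```

View pics/seat.png

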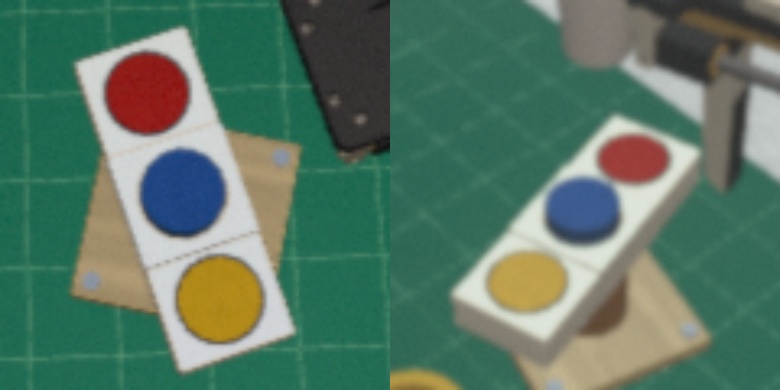

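The palette sits level on the collar (top 88 mm) and the block is 12 mm proud (top ≈100 mm), centred at about (0.569,-0.0255); it shows at (183,192) in the left crop. I'm going back for the block.

```bash
python3 -m inch '[{"dx":-30,"dy":0,"dz":0,"wx":0,"wy":0,"wz":0,"gripper":93},{"dx":-50,"dy":0,"dz":0,"wx":0,"wy":0,"wz":0,"gripper":80},{"dx":-40,"dy":0,"dz":0,"wx":0,"wy":0,"wz":0,"gripper":70},{"dx":-20,"dy":0,"dz":20,"wx":0,"wy":0,"wz":0,"gripper":60},{"dx":0,"dy":0,"dz":20,"wx":0,"wy":0,"wz":0,"gripper":60},{"dx":0,"dy":0,"dz":5,"wx":0,"wy":0,"wz":0,"gripper":60},{"dx":0,"dy":0,"dz":0,"wx":0,"wy":0,"wz":0,"gripper":60},{"dx":0,"dy":0,"dz":0,"wx":0,"wy":0,"wz":0,"gripper":60},{"dx":0,"dy":0,"dz":0,"wx":0,"wy":0,"wz":0,"gripper":60}]' 15; python3 -c "
from h import *
go(.569,-.0255,.0895)"
```

```text
t: 13.4
tool_pos: [0.5697, -0.0257, 0.1186]
tcp_rot: [[0.286, -0.958, 0.001], [-0.958, -0.286, 0.0], [0.0, -0.001, -1.0]]
contact_force: [-0.3, -0.8, -0.5]
finger_gap: 0.0603
go [-0.4  0.6 29.1] jaw yaw -73.36 tilt [0.0009 0.    ]
```

```bash
python3 -m inch '[{"dx":-0.3,"dy":0.4,"dz":10,"wx":0,"wy":0,"wz":0,"gripper":60},{"dx":0,"dy":0,"dz":10,"wx":0,"wy":0,"wz":0,"gripper":60},{"dx":0,"dy":0,"dz":6,"wx":0,"wy":0,"wz":0,"gripper":60},{"dx":0,"dy":0,"dz":3,"wx":0,"wy":0,"wz":0,"gripper":60},{"dx":0,"dy":0,"dz":0,"wx":0,"wy":0,"wz":0,"gripper":60},{"dx":0,"dy":0,"dz":0,"wx":0,"wy":0,"wz":0,"gripper":52},{"dx":0,"dy":0,"dz":0,"wx":0,"wy":0,"wz":0,"gripper":47},{"dx":0,"dy":0,"dz":0,"wx":0,"wy":0,"wz":0,"gripper":38},{"dx":0,"dy":0,"dz":0,"wx":0,"wy":0,"wz":0,"gripper":35},{"dx":0,"dy":0,"dz":0,"wx":0,"wy":0,"wz":0,"gripper":35},{"dx":0,"dy":0,"dz":0,"wx":0,"wy":0,"wz":0,"gripper":35}]' 15; python3 -c "
from h import *
go(.569,-.0255,.0895)"
```

```text
t: 14.78
tool_pos: [0.569, -0.0254, 0.0891]
tcp_rot: [[0.287, -0.958, 0.0], [-0.958, -0.287, 0.0], [0.0, -0.0, -1.0]]
contact_force: [-0.4, 0.2, 1.5]
finger_gap: 0.0434
go [ 0.1  0.  -0.4] jaw yaw -73.34 tilt [0.0002 0.    ]
```

```bash
python3 -m inch '[{"dx":0,"dy":0,"dz":-2,"wx":0,"wy":0,"wz":0,"gripper":35},{"dx":0,"dy":0,"dz":-4,"wx":0,"wy":0,"wz":0,"gripper":35},{"dx":0,"dy":0,"dz":-6,"wx":0,"wy":0,"wz":0,"gripper":35},{"dx":0,"dy":0,"dz":-10,"wx":0,"wy":0,"wz":0,"gripper":35},{"dx":0,"dy":0,"dz":-20,"wx":0,"wy":0,"wz":0,"gripper":35},{"dx":0,"dy":0,"dz":-10,"wx":0,"wy":0,"wz":0,"gripper":35},{"dx":0,"dy":0,"dz":0,"wx":0,"wy":0,"wz":0,"gripper":35},{"dx":0,"dy":0,"dz":0,"wx":0,"wy":0,"wz":0,"gripper":35}]'
python3 - <<'E'
from h import *
S=cam("side");cv2.imwrite("pics/lift.png",cv2.resize(S["img"][130:290,190:330],(525,600),interpolation=cv2.INTER_CUBIC))
go(.4875,.252,.16)
E
```

```text
t: 15.78
tool_pos: [0.5686, -0.0253, 0.1407]
tcp_rot: [[0.287, -0.958, -0.001], [-0.958, -0.287, -0.0], [-0.0, 0.0, -1.0]]
contact_force: [0.6, -0.1, -0.7]
finger_gap: 0.0434
go [-288.9   -1.9  -19.5] jaw yaw -73.33 tilt [-0.0009 -0.    ]
```

View pics/lift.png

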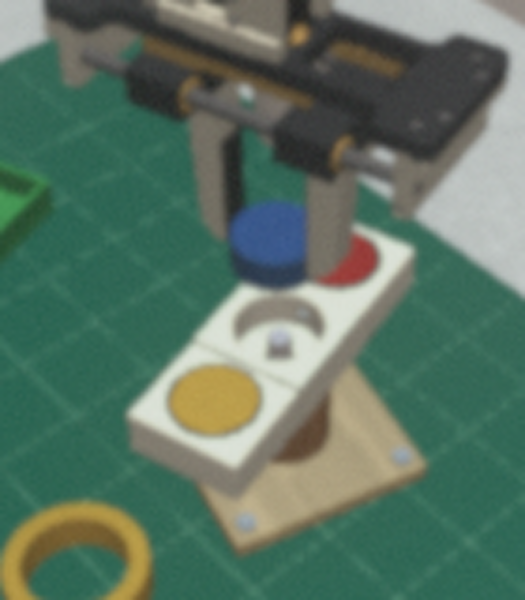

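The block (crop 272,243) is level in the fingers; the palette stayed on the stand with the pin visible at (279,342) in the empty well. Moving to the tray.

```bash
python3 -m inch '[{"dx":-12,"dy":0,"dz":-5,"wx":0,"wy":0,"wz":0,"gripper":35},{"dx":-25,"dy":0,"dz":0,"wx":0,"wy":0,"wz":0,"gripper":35},{"dx":-38,"dy":0,"dz":0,"wx":0,"wy":0,"wz":0,"gripper":35},{"dx":-45,"dy":0,"dz":0,"wx":0,"wy":0,"wz":0,"gripper":35},{"dx":-45,"dy":0,"dz":0,"wx":0,"wy":0,"wz":0,"gripper":35},{"dx":-45,"dy":0,"dz":0,"wx":0,"wy":0,"wz":0,"gripper":35},{"dx":-38,"dy":-1,"dz":0,"wx":0,"wy":0,"wz":0,"gripper":35},{"dx":-26,"dy":-1,"dz":10,"wx":0,"wy":0,"wz":0,"gripper":35},{"dx":-13,"dy":0,"dz":25,"wx":0,"wy":0,"wz":0,"gripper":35},{"dx":0,"dy":0,"dz":30,"wx":0,"wy":0,"wz":0,"gripper":35},{"dx":0,"dy":0,"dz":15,"wx":0,"wy":0,"wz":0,"gripper":35},{"dx":0,"dy":0,"dz":0,"wx":0,"wy":0,"wz":0,"gripper":35}]'; python3 -c "
from h import *
go(.4875,.252,.0145)"
```

```text
t: 17.32
tool_pos: [0.4878, 0.25, 0.0652]
tcp_rot: [[0.287, -0.958, -0.002], [-0.958, -0.287, -0.001], [0.001, 0.002, -1.0]]
contact_force: [1.1, 0.9, 0.2]
finger_gap: 0.0432
go [-2.1 -0.4 50.7] jaw yaw -73.33 tilt [-0.0019 -0.0011]
```

```bash
python3 -m inch '[{"dx":0,"dy":0,"dz":15,"wx":0,"wy":0,"wz":0,"gripper":35},{"dx":0,"dy":0,"dz":18,"wx":0,"wy":0,"wz":0,"gripper":35},{"dx":0,"dy":0,"dz":10,"wx":0,"wy":0,"wz":0,"gripper":35},{"dx":0,"dy":0,"dz":4,"wx":0,"wy":0,"wz":0,"gripper":35},{"dx":0,"dy":0,"dz":0,"wx":0,"wy":0,"wz":0,"gripper":35},{"dx":0,"dy":0,"dz":0,"wx":0,"wy":0,"wz":0,"gripper":35}]';python3 -m inch '[{"dx":0,"dy":0,"dz":1,"wx":0,"wy":0,"wz":0,"gripper":35},{"dx":0,"dy":0,"dz":0.5,"wx":0,"wy":0,"wz":0,"gripper":35},{"dx":0,"dy":0,"dz":0,"wx":0,"wy":0,"wz":0,"gripper":35}]'
```

```text
t: 18.08
tool_pos: [0.4888, 0.2503, 0.0194]
tcp_rot: [[0.287, -0.958, 0.001], [-0.958, -0.287, 0.0], [-0.0, -0.001, -1.0]]
contact_force: [-0.4, 0.3, -0.2]
finger_gap: 0.0435
t: 18.45
tool_pos: [0.4885, 0.2502, 0.0175]
tcp_rot: [[0.287, -0.958, 0.0], [-0.958, -0.287, 0.0], [-0.0, -0.0, -1.0]]
contact_force: [0.0, -1.0, -0.4]
finger_gap: 0.0434
```

```bash
python3 -m inch '[{"dx":0,"dy":0,"dz":1,"wx":0,"wy":0,"wz":0,"gripper":35},{"dx":0,"dy":0,"dz":1,"wx":0,"wy":0,"wz":0,"gripper":35},{"dx":0,"dy":0,"dz":1,"wx":0,"wy":0,"wz":0,"gripper":35},{"dx":0,"dy":0,"dz":0,"wx":0,"wy":0,"wz":0,"gripper":35}]';python3 -m inch '[{"dx":0,"dy":0,"dz":0.7,"wx":0,"wy":0,"wz":0,"gripper":35},{"dx":0,"dy":0,"dz":0,"wx":0,"wy":0,"wz":0,"gripper":35},{"dx":0,"dy":0,"dz":0,"wx":0,"wy":0,"wz":0,"gripper":35}]'
```

```text
t: 18.95
tool_pos: [0.4884, 0.2501, 0.0144]
tcp_rot: [[0.287, -0.958, -0.0], [-0.958, -0.287, -0.0], [0.0, 0.0, -1.0]]
contact_force: [0.2, -0.2, -0.1]
finger_gap: 0.0432
t: 19.32
tool_pos: [0.4885, 0.2502, 0.0138]
tcp_rot: [[0.287, -0.958, -0.0], [-0.958, -0.287, -0.0], [-0.0, 0.0, -1.0]]
contact_force: [-0.3, -0.7, -0.0]
finger_gap: 0.0433
```

```bash
python3 -m inch '[{"dx":0,"dy":0,"dz":0.5,"wx":0,"wy":0,"wz":0,"gripper":35},{"dx":0,"dy":0,"dz":0,"wx":0,"wy":0,"wz":0,"gripper":35},{"dx":0,"dy":0,"dz":0,"wx":0,"wy":0,"wz":0,"gripper":35}]';python3 -m inch '[{"dx":0,"dy":0,"dz":0.4,"wx":0,"wy":0,"wz":0,"gripper":35},{"dx":0,"dy":0,"dz":0,"wx":0,"wy":0,"wz":0,"gripper":35},{"dx":0,"dy":0,"dz":0,"wx":0,"wy":0,"wz":0,"gripper":35}]'
```

```text
t: 19.7
tool_pos: [0.4885, 0.2501, 0.0133]
tcp_rot: [[0.287, -0.958, -0.0], [-0.958, -0.287, -0.0], [0.0, 0.0, -1.0]]
contact_force: [0.0, 0.4, -1.7]
finger_gap: 0.0435
t: 20.08
tool_pos: [0.4886, 0.2501, 0.0131]
tcp_rot: [[0.287, -0.958, 0.0], [-0.958, -0.287, 0.0], [-0.0, -0.0, -1.0]]
contact_force: [-0.7, -0.4, 5.4]
finger_gap: 0.0431
```

Floor contact (+5 N). Release and rise.

```bash
python3 -m inch '[{"dx":0,"dy":0,"dz":-0.3,"wx":0,"wy":0,"wz":0,"gripper":44},{"dx":0,"dy":0,"dz":0,"wx":0,"wy":0,"wz":0,"gripper":48},{"dx":0,"dy":0,"dz":0,"wx":0,"wy":0,"wz":0,"gripper":58},{"dx":0,"dy":0,"dz":0,"wx":0,"wy":0,"wz":0,"gripper":62},{"dx":0,"dy":0,"dz":-10,"wx":0,"wy":0,"wz":0,"gripper":62},{"dx":0,"dy":0,"dz":-40,"wx":0,"wy":0,"wz":0,"gripper":62},{"dx":0,"dy":0,"dz":-50,"wx":0,"wy":0,"wz":0,"gripper":62},{"dx":0,"dy":0,"dz":-50,"wx":0,"wy":0,"wz":0,"gripper":62},{"dx":-30,"dy":30,"dz":-20,"wx":0,"wy":0,"wz":0,"gripper":62},{"dx":-40,"dy":20,"dz":0,"wx":0,"wy":0,"wz":0,"gripper":62},{"dx":-40,"dy":0,"dz":0,"wx":0,"wy":0,"wz":0,"gripper":62},{"dx":-40,"dy":0,"dz":0,"wx":0,"wy":0,"wz":0,"gripper":62}]'; python3 -m inch '[{"dx":0,"dy":0,"dz":0,"wx":0,"wy":0,"wz":0,"gripper":62},{"dx":0,"dy":0,"dz":0,"wx":0,"wy":0,"wz":0,"gripper":62},{"dx":0,"dy":0,"dz":0,"wx":0,"wy":0,"wz":0,"gripper":62}]'
python3 - <<'E'
from h import *
T=cam("top");S=cam("side");C=cloud(T)
a=blob(T,(105,120,40),(130,255,255),(60,240,220,400));b=blob(S,(105,120,40),(130,255,255),(90,130,220,240))
if a is not None and b is not None: print([np.round(q,4) for q in cross(T,cv2.fitEllipse(a)[0],S,cv2.fitEllipse(b)[0])])
if a is not None:
  m=np.zeros(T["img"].shape[:2],np.uint8);cv2.drawContours(m,[a],-1,1,-1);m=cv2.erode(m,np.ones((3,3)));P=C[m>0];print("z",P[:,2].min(),np.median(P[:,2]),P[:,2].max())
k=C[180:320,220:360].reshape(-1,3);k=k[(k[:,2]>.08)&(k[:,2]<.094)];print("palette",cv2.minAreaRect(k[:,:2].astype(np.float32)*1000),np.median(k[:,2]))
cv2.imwrite("pics/end.png",np.hstack([cv2.resize(T["img"],(400,300)),cv2.resize(S["img"],(400,300))]))
E
```

```text
t: 21.58
tool_pos: [0.397, 0.3806, 0.1843]
tcp_rot: [[0.287, -0.958, 0.001], [-0.958, -0.287, 0.001], [-0.001, -0.001, -1.0]]
contact_force: [0.0, 0.2, 0.5]
finger_gap: 0.0622
t: 21.95
tool_pos: [0.3981, 0.3782, 0.1834]
tcp_rot: [[0.285, -0.959, 0.0], [-0.959, -0.285, -0.0], [0.0, 0.0, -1.0]]
contact_force: [-0.4, 0.5, -0.0]
finger_gap: 0.0619
[array([0.4891, 0.2514, 0.0182]), np.float64(0.0005)]
z 0.020140082406978302 0.025063845113885996 0.8777329372104373
palette ((569.5235595703125, -25.034828186035156), (170.2318878173828, 62.279510498046875), 16.726255416870117) 0.08873870481881864
```

View pics/end.png

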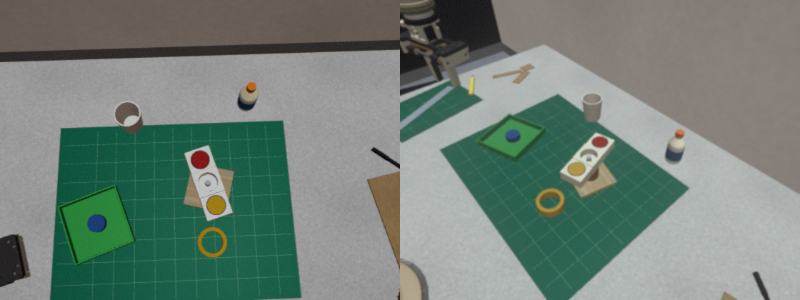

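The final picture shows the block flat in the tray (top view, 97,223), the palette on the stand (208,183), and the pot, glue and tape where they started.

```bash
python3 -c "
from cell import r
print(r.finish_job())"
```

```text
the job is handed in; nothing more can be done
None
```

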